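# Dry-stack a plaster colonnette

## Task

Dry-stack the four loose plaster sections into a little column on the dark steel board, working from the bottom up: the square plinth on the middle of the board with its sides parallel to the board's, then the round base moulding (it already stands roll down), then the fluted shaft, and last the capital with its round button up and its sides parallel to the plinth's. Each section stands upright and centred on the one below. Leave the two water bottles standing where they are.

Things in the scene. Friction and masses are not known exactly. Their poses are not given: they have to be found in the camera images.
- board: Fixed square dark steel setting board, 110 x 110 mm, 15 mm thick, lying flat on the table. Origin at the centre of its underside (its top is 15 mm above that); x and y run parallel to its edges. Where it lies and its yaw differ from start to start. Also lying among the plaster sections, with no position given and no part of the job: a plaster rosette (disc 100 mm across, 20 mm high), a black phone (72 x 146 x 8 mm) and a cork sanding block (48 x 95 x 18 mm), all loose.
- plinth_center (a point): Centre of the plinth: a plain plaster block, 60 x 60 mm in plan, 40 mm high, flat on top, about 0.17 kg, loose. The point lies half-way up (20 mm above its underside); x and y are square to its sides, z up.
- base_center (a point): Centre of the base moulding: round white plaster, 46 mm high, about 0.11 kg, loose, standing right way up. The lowest 14 mm is a thick roll of 56 mm diameter; above it, up to the flat top, it is 48 mm in diameter with shallow grooves. The point lies on its axis half-way up (23 mm above its underside); z up along the axis.
- shaft_center (a point): Centre of the fluted shaft: plaster drum with upright flutes, 42 mm in diameter, 70 mm high, flat ends, about 0.11 kg, loose, standing upright. The point lies on its axis half-way up (35 mm above its underside); z up along the axis.
- capital_center (a point): Centre of the capital: plaster, 44 mm high in all, about 0.09 kg, loose, standing right way up. From below: a round neck 42 mm in diameter and 12 mm high, then a square slab 50 x 50 mm from 12 to 36 mm, then a low round button (32 mm diameter) on top up to 44 mm. The point lies on its axis 22 mm above its underside; x and y are square to the slab's sides, z up.
- bottle_large: Large clear water bottle with blue cap, 80 mm diameter, 240 mm high, loose, standing at the left side. Origin at the centre of its underside. Leave alone.
- bottle_small: Small clear water bottle with white cap, 62 mm diameter, 200 mm high, loose, standing at the right side. Origin at the centre of its underside. Leave alone.
There are look-alikes about, which are no part of the job. Leave any orange, turquoise or yellow look-alike of the part that bears base_center alone.

How it is judged (in metres and radians):
On the way, in this order (a step that is already met when the one before it is completed fails the run):
1. the plinth stands on the middle of the steel board, square with it (horizontal distance between plinth_center and board below 0.012 m and z of plinth_center in the frame of board between 0.031 and 0.039 m and angle between plinth_center's own z axis and vertical below 0.08 rad and (angle between the x axis of plinth_center and the x axis of board, either way round below 0.17 rad or angle between the x axis of plinth_center and the x axis of board, either way round above 1.4 rad)), for 0.2 s.
2. the base moulding stands upright, roll down, on the middle of the plinth (horizontal distance between base_center and plinth_center below 0.008 m and z of base_center in the frame of plinth_center between 0.039 and 0.047 m and angle between base_center's own z axis and vertical below 0.08 rad), for 0.2 s.
3. the fluted shaft stands upright on the middle of the base (horizontal distance between shaft_center and base_center below 0.008 m and z of shaft_center in the frame of base_center between 0.054 and 0.062 m and angle between shaft_center's own z axis and vertical below 0.08 rad), for 0.2 s.
4. the capital sits on the middle of the shaft, button up, square with the plinth (horizontal distance between capital_center and shaft_center below 0.008 m and z of capital_center in the frame of shaft_center between 0.053 and 0.061 m and angle between capital_center's own z axis and vertical below 0.08 rad and (angle between the x axis of capital_center and the x axis of plinth_center, either way round below 0.17 rad or angle between the x axis of capital_center and the x axis of plinth_center, either way round above 1.4 rad)), for 0.2 s.
At the end, for the whole second after the job is handed in: Plinth within 12 mm of the board's centre; base, shaft and capital each within 8 mm of the centre of the one below; each seated within 4 mm in height and upright within 0.08 rad; plinth square with the board and capital with the plinth within 0.17 rad; all released and at rest (all of step 1 and all of step 2 and all of step 3 and all of step 4); the robot touches nothing.
It fails at once if the large water bottle is tipped or pushed more than 30 mm (angle between bottle_large's own z axis and vertical above 0.3 rad or distance of bottle_large from where it was at the start of the episode above 0.03 m).
It fails at once if the small water bottle is tipped or pushed more than 30 mm (angle between bottle_small's own z axis and vertical above 0.3 rad or distance of bottle_small from where it was at the start of the episode above 0.03 m).
It also fails if it takes over 128 s, if anything falls off the work surface, if the arm or the gripper's body presses on something with over 40 N, if the wrist force passes 120 N, or if a joint passes its speed limit or range.

## Robot

A 6-joint arm with a two-finger parallel gripper is mounted at the origin on the work surface. World frame = base frame: x ahead of the robot, y to its left, z up, the work surface at z = 0. Lengths are in m, angles in degrees, forces in N, time in s.
With the tool pointing down it reaches from about 0.3 to 0.75 m from the base axis. Payload 8.5 kg.
Tool frame: the origin (TCP) lies midway between the tips of the shut fingers; the grasp point (between the pads) lies 19 mm behind it (env.hold_point_z is the distance from the TCP to the grasp point, in m); z points along the fingers, y is the line along which they close (so a half turn about z gives the same grasp; the last joint's range is limited). The gripper opens to 85 mm and grips with 20 to 120 N. Pads are 22 mm wide; open, the fingers measure 114 mm over their backs; the gripper's body (76 mm by 85 mm) begins 54 mm behind the grasp point. The pads swing forward as they close: fully open they stand 13 mm farther back than shut.
Start: joints at [-84.93, 21.807, 74.336, -0, 83.858, -12.336], TCP at [0.165, -0.525, 0.231] pointing down, gripper open.
Joint ranges: [-178.18, 178.18], [-50.72, 133.34], [12.68, 142.11], [-81.47, 261.47], [9.98, 163.14], [-165.26, 165.26]. Speed limits (degrees/s): [136.94, 136.94, 180, 180, 180, 180].

## Interface

Orientations are given as a 3x3 rotation matrix whose columns are the frame's x, y, z axes.
In Python, from rig import observe, get_image, camera_info, env gives the robot as it stands.
- The arm moves only by the tool drive_tool, never from a script. Its arguments are lists of equal length, an entry for each row: "offset": the shift along the tool's x, y, z in units of 40 mm (1.0 is 40 mm), a list of three; "turn": the turn, a rotation vector about the tool's x, y, z in units of 6 degrees (1.0 is 6 degrees), a list of three; "hand": the opening, from 0 (shut) to 1 (fully open). A call has exactly 10 rows; each row shifts and turns the commanded pose from where the row before left it, along the tool's axes as they then stand; what a row does not reach is not made up. A row lasts 1/8 s, in which the tool goes at most 62.5 mm and 10.7 degrees, less where a joint would pass 70% of its speed; a pose out of reach is approached as far as the arm can. A call is refused whole if a number of a shift passes 1 or a number of a turn 1, either way. A call with a gripper value outside its range is refused whole. The fingers move at their own pace and stop on an object; "newtons" is the grip in N (left out, the last holds). Time passes only in rows, so rows that do not move let the fingers close, or fill a call up. It gives the time, the measured TCP pose, the force, the opening and the grip force at its end, in the units of the state.
- observe(): the state, without advancing time (a new reading comes with each control period).
- get_image(name): name is "scene" or "top"; returns the picture (400x640x3 uint8, blue, green, red); there is no depth.
- camera_info(name): a dict with "fx", "fy", "cx", "cy" (pixels), "world_to_cam" (4x4, takes a point from world to camera coordinates). Camera axes: x right, y down, z forward; pixel columns grow to the right and rows downward; lengths in m; the calibration is good to about 2 mm. A picture is of the moment at which its call begins. camera_info takes no time and is no camera call.
- env.close_job(): hands the job in; it is judged then, once.
The state is a dict: "time_s": time; "q": joint angles; "qvel": joint speeds; "joint_efforts": joint torques, N m; "position": TCP position; "tool_rot": TCP orientation; "ft_force": force on the tool from outside, world axes, zero at the start; "wrist_torque": the same for the moment, N m; "grip_width": finger opening in m; "gripper_force": force on a finger pad.
Only numpy, scipy, OpenCV 4.12 (cv2) and the standard library are available. Lean on these libraries where they do the work, as an engineer would, in place of code of your own. Each camera call takes 0.05 s, during which the arm holds its last target. There are 200 camera calls.

## Working session

There is one attempt and no reset: what is moved stays moved. The work goes in short steps, Python scripts to look and compute and a tool call to move; the robot and the scene stay as the last step left them, time stands still between calls to the robot, and variables do not carry over. Pictures are saved under pics/ and viewed, at most 14 in all, crops included, and the job is handed in when it is done.

Besides the shell and the picture viewer there is one more tool, called after "Request:" by a JSON object that holds its "fn" and its "kwargs", one argument or row to a line. drive_tool: Moves the arm, as the interface text tells. Its arguments: {"type":"object","properties":{"offset":{"type":"array"},"turn":{"type":"array"},"hand":{"type":"array"},"newtons":{"type":"number"}},"required":["offset","turn","hand"]}

```bash
mkdir -p pics
python3 - <<'E'
from rig import *
import cv2
for n in("scene","top"):
    im=get_image(n);cv2.imwrite(f"pics/{n}0.png",im)
    c=camera_info(n);print(n,c)
print(observe(),env.hold_point_z)
E
```

```text
scene {'fx': 415.5589851832013, 'fy': 415.5589851832013, 'cx': 322.1559511616348, 'cy': 191.04782535590743, 'world_to_cam': array([[-0.87350614,  0.48674494,  0.00814752,  0.44957996],
       [ 0.32466934,  0.59495486, -0.73526766, -0.12049152],
       [-0.36273522, -0.63961557, -0.67772788,  1.39059093],
       [ 0.        ,  0.        ,  0.        ,  1.        ]])}
top {'fx': 436.2949226843812, 'fy': 436.2949226843812, 'cx': 316.11975617706224, 'cy': 198.87139230491667, 'world_to_cam': array([[-0.02154891, -0.99968252, -0.01305782, -0.00685438],
       [-0.9979257 ,  0.02229986, -0.06039047,  0.51535138],
       [ 0.06066248,  0.01172938, -0.99808942,  1.63093166],
       [ 0.        ,  0.        ,  0.        ,  1.        ]])}
{'time_s': 0.1, 'q': array([-8.49291859e+01,  2.18389550e+01,  7.43776405e+01, -5.72998127e-04,
        8.38576398e+01, -1.23365612e+01]), 'qvel': array([ 0.00745195, -0.06259384, -0.05065163,  0.0137649 ,  0.07812828,
       -0.04793528]), 'joint_efforts': array([ 4.24826809e-03, -4.49217618e+01, -2.31652468e+01, -1.98890189e-04,
        3.68019551e-03, -1.21681417e-06]), 'position': array([ 0.16450583, -0.52456349,  0.23077272]), 'tool_rot': array([[ 9.54201521e-01,  2.99164572e-01, -1.24422827e-04],
       [ 2.99164479e-01, -9.54200687e-01,  1.28969967e-03],
       [ 2.67108104e-04, -1.26785628e-03, -9.99999161e-01]]), 'ft_force': array([-0.73604704,  0.72305163, -0.01100711]), 'wrist_torque': array([ 0.01106016, -0.02292498,  0.05442863]), 'gripper_force': 0.0, 'grip_width': 0.0855781950014749} 0.0187
```

View pics/scene0.png

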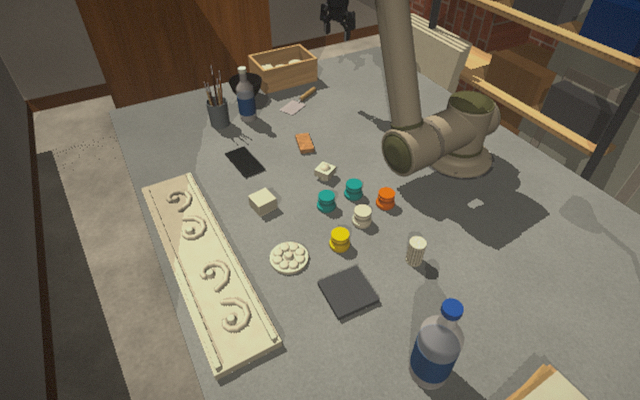

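View pics/top0.png

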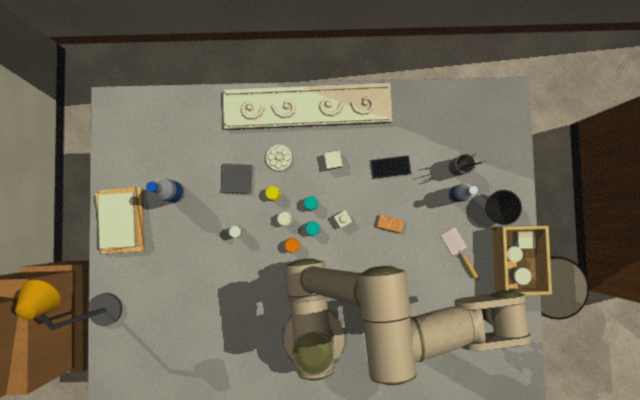

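Top view, candidates for each section:
- Plinth: (333,160).
- Capital: (343,219).
- Base: white one at (284,219). Look-alikes are yellow (272,193), turquoise (311,203) and (312,229), and orange (292,245).
- Shaft: (235,232).
- Not wanted: rosette (279,157) and the box with plaster pieces (522,260).
- Board: (236,179).

I'll check these in a close crop and measure.

```bash
cat > h.py <<'E'
from rig import *
import cv2, numpy as np
def ray(n,p,z):
    c=camera_info(n);R=c["world_to_cam"][:3,:3];t=c["world_to_cam"][:3,3]
    d=R.T@np.array([(p[0]-c["cx"])/c["fx"],(p[1]-c["cy"])/c["fy"],1]);o=-R.T@t
    return o+d*(z-o[2])/d[2]
def proj(n,P):
    c=camera_info(n);q=c["world_to_cam"][:3,:3]@np.array(P)+c["world_to_cam"][:3,3]
    return np.array([q[0]/q[2]*c["fx"]+c["cx"],q[1]/q[2]*c["fy"]+c["cy"]])
def blob(im,p,lo,hi,r=16,S=8):
    """largest contour near pixel p in upsampled crop, grey value within lo..hi; returns centroid px, contour px"""
    x0,y0=int(p[0])-r,int(p[1])-r
    g=im[y0:y0+2*r,x0:x0+2*r].max(2)
    g=cv2.resize(g,None,fx=S,fy=S,interpolation=cv2.INTER_CUBIC)
    m=cv2.inRange(g,lo,hi)
    cs,_=cv2.findContours(m,cv2.RETR_EXTERNAL,cv2.CHAIN_APPROX_NONE)
    c=max(cs,key=cv2.contourArea)[:,0].astype(float)
    c=(c+.5)/S-.5+[x0,y0]
    M=cv2.moments(c.astype(np.float32))
    return np.array([M["m10"]/M["m00"],M["m01"]/M["m00"]]),c
def rect(n,c,z):
    w=np.array([ray(n,p,z)[:2] for p in c]).astype(np.float32)
    (cx,cy),s,a=cv2.minAreaRect(w*1000)
    return np.round([cx,cy,*s,a%90],1)
E
python3 - <<'E'
from h import *
t=cv2.imread("pics/top0.png");s=cv2.imread("pics/scene0.png")
a=cv2.resize(t[140:260,215:365],None,fx=5,fy=5,interpolation=cv2.INTER_CUBIC)[:580]
cv2.imwrite("pics/ct.png",a)
b=cv2.resize(s[155:325,235:440],None,fx=3.5,fy=3.5,interpolation=cv2.INTER_CUBIC)
cv2.imwrite("pics/cs.png",b)
for k,p,q,h in(("plinth",(333,160),(263,201),.04),("base",(284,219),(362,216),.046),("shaft",(235,232),(416,250),.07),("cap",(343,219),(325,171),.044)):
    for lo in(130,170):
        u,c=blob(t,p,lo,255);v,d=blob(s,q,lo,255)
        print(k,lo,"px",u.round(1),v.round(1),"top@h",rect("top",c,h),"cent top@h/2",(ray("top",u,h/2)*1000).round(1)[:2],"scene@h/2",(ray("scene",v,h/2)*1000).round(1)[:2])
u,c=blob(t,(236,179),0,85,26);print("board",u,rect("top",c,.015))
u,c=blob(s,(348,292),0,85,40);print("board",u,rect("scene",c,.015))
E
```

```text
plinth 130 px [334.2 158.5] [260.7 196.4] top@h [659.7 -82.8 119.3 120.   88.6] cent top@h/2 [666.3 -89.8] scene@h/2 [ 659.7 -106.6]
plinth 170 px [333.  158.8] [261.5 196.7] top@h [662.2 -84.6  60.6  59.9   8.2] cent top@h/2 [665.  -85.2] scene@h/2 [ 658.1 -104.6]Traceback (most recent call last):
  File "<stdin>", line 10, in <module>
  File "h.py", line 22, in rect
    w=np.array([ray(n,p,z)[:2] for p in c]).astype(np.float32)
                ~~~^^^^^^^
  File "h.py", line 4, in ray
    c=camera_info(n);R=c["world_to_cam"][:3,:3];t=c["world_to_cam"][:3,3]
ValueError: time passes only in moves, steps and waits
```

View pics/ct.png

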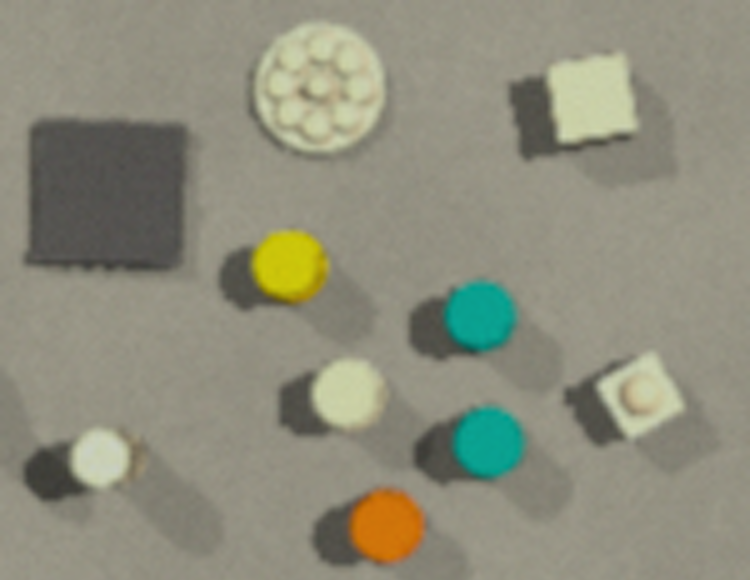

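View pics/cs.png

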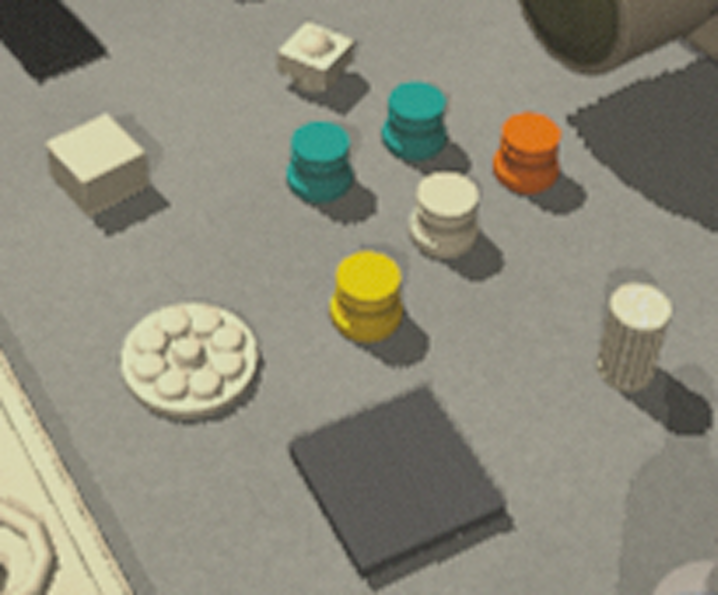

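The crops show the plinth at (590,100)/5, the white base at (348,395), the shaft at (100,458), the capital with its button at (640,395) and the board at (108,195). The choices match the descriptions. I'll cache the calibration and measure again.

```bash
sed -i 's/^def ray/CI={n:camera_info(n) for n in ("scene","top")}\ncamera_info=CI.get\ndef ray/' h.py
python3 - <<'E'
from h import *
t=cv2.imread("pics/top0.png");s=cv2.imread("pics/scene0.png")
print([t[y,x].max() for x,y in((333,160),(284,219),(235,232),(338,219),(310,178),(236,179))],[s[y,x].max() for x,y in((263,196),(362,208),(416,243),(320,169),(263,213),(300,230),(345,290))])
for k,p,q,h in(("plinth",(333,160),(263,201),.04),("base",(284,219),(362,216),.046),("shaft",(235,232),(416,250),.07),("cap",(343,219),(325,171),.036)):
    for lo in(170,190,205):
        try:
            u,c=blob(t,p,lo,255,12)
            print(k,lo,"top",u.round(1),rect("top",c,h),"cent@h",(ray("top",u,h)*1000).round(1)[:2])
            v,d=blob(s,q,lo,255,17)
            print("   scene",v.round(1),rect("scene",d,h),(ray("scene",v,h)*1000).round(1)[:2],"@h/2",(ray("scene",v,h/2)*1000).round(1)[:2])
        except Exception as e: print(k,lo,e)
for hi in(85,100,115):
    u,c=blob(t,(236,179),0,hi,22);print("board",u,rect("top",c,.015),(ray("top",u,.015)*1000).round(1))
    u,c=blob(s,(348,292),0,hi,40);print("board",u,rect("scene",c,.015),(ray("scene",u,.015)*1000).round(1))
E
```

```text
[np.uint8(208), np.uint8(207), np.uint8(205), np.uint8(179), np.uint8(149), np.uint8(81)] [np.uint8(216), np.uint8(217), np.uint8(215), np.uint8(214), np.uint8(113), np.uint8(149), np.uint8(95)]
plinth 170 top [333.  158.8] [662.2 -84.6  60.6  59.9   8.2] cent@h [662.  -84.6]
   scene [261.5 196.7] [664.2 -85.   60.8  61.    8.8] [664.8 -84.2] @h/2 [ 658.1 -104.6]
plinth 190 top [332.9 159. ] [661.8 -84.4  56.9  56.3   8.8] cent@h [661.4 -84.4]
   scene [261.5 196.7] [664.5 -84.4  58.5  58.4   8.6] [664.9 -83.8] @h/2 [ 658.2 -104.2]
plinth 205 top [332.8 159.2] [660.6 -84.   52.1  52.    8.4] cent@h [660.6 -83.9]
   scene [261.5 196.8] [664.7 -84.3  56.8  56.    8.8] [665.  -83.6] @h/2 [ 658.3 -104. ]
base 170 top [284.2 218. ] [444.9 101.4  50.   50.8  82.8] cent@h [444.9 100.8]
   scene [362.3 210. ] [447.3 102.5  46.9  48.9  61.3] [447.  102.2] @h/2 [433.   83.9]
base 190 top [283.9 218. ] [445.2 103.1  43.6  45.8  80.6] cent@h [445.1 102.3]
   scene [362.3 210. ] [446.9 102.3  45.1  46.3  58.1] [446.8 102.3] @h/2 [432.8  84. ]
base 205 top [283.5 218.1] [445.3 104.8  37.9  38.8  
[... 986 characters left out ...]
]
cap 205 top [344.1 217.6] [ 442.3 -120.6   12.4   11.5   43.7] cent@h [ 442.  -120.7]
   scene [323.9 167.5] [ 441.9 -115.2   47.    46.7   29. ] [ 443.8 -117. ] @h/2 [ 432.9 -136. ]
board [235.89126762 179.06948583] [597.  285.5 114.1 108.8  87.3] [597.2 284.6  15. ]
board [353.52558738 308.09327758] [607.4 293.1 118.6 110.4  86.6] [617.7 331.1  15. ]
board [235.85778482 178.73337674] [598.2 285.  118.3 113.2  87. ] [598.5 284.7  15. ]
board [348.60965758 293.96435343] [606.1 291.1 125.5 113.1  87.1] [607.8 294.   15. ]
board [235.96188953 178.68208575] [598.4 284.5 122.2 116.5  87. ] [598.6 284.3  15. ]
board [348.68634799 293.8199146 ] [605.7 290.8 128.  114.8  87.3] [607.4 293.7  15. ]
```

Both views agree within 3 mm and the sizes fit:
- Plinth: (0.663, -0.0845), yaw 8.5°.
- Base: (0.446, 0.102).
- Shaft: (0.402, 0.280).
- Capital: (0.440, -0.116), yaw 29°.
- Board: about (0.600, 0.286), yaw -3°.

Moving now.

Request:
{"fn": "drive_tool", "kwargs": {
  "offset": [
    [0.95, -0.42, 0],
    [0.95, -0.42, 0],
    [0.95, -0.42, 0],
    [0.95, -0.42, 0],
    [0.95, -0.42, 0],
    [0.95, -0.42, 0],
    [0.95, -0.42, 0],
    [0.95, -0.42, 0],
    [0.95, -0.42, 0],
    [0.95, -0.42, 0]
  ],
  "turn": [
    [0, 0, 0],
    [0, 0, 0],
    [0, 0, 0],
    [0, 0, 0],
    [0, 0, 0],
    [0, 0, 0],
    [0, 0, 0],
    [0, 0, 0],
    [0, 0, 0],
    [0, 0, 0]
  ],
  "hand": [1, 1, 1, 1, 1, 1, 1, 1, 1, 1],
  "newtons": 40
}}

```text
time_s: 1.35
position: [0.4777, -0.2497, 0.231]
tool_rot: [[0.954, 0.299, -0.001], [0.299, -0.954, 0.0], [-0.0, -0.001, -1.0]]
ft_force: [0.3, -1.0, -0.6]
grip_width: 0.0853
gripper_force: 0.0
```

Request:
{"fn": "drive_tool", "kwargs": {
  "offset": [
    [0.81, -0.37, 0.4],
    [0.81, -0.37, 0.4],
    [0.81, -0.37, 0.4],
    [0.81, -0.37, 0.4],
    [0.81, -0.37, 0.4],
    [0.81, -0.37, 0.4],
    [0.81, -0.37, 0.4],
    [0, 0, 0],
    [0, 0, 0],
    [0, 0, 0]
  ],
  "turn": [
    [0, 0, 0],
    [0, 0, 0],
    [0, 0, 0],
    [0, 0, 0],
    [0, 0, 0],
    [0, 0, 0],
    [0, 0, 0],
    [0, 0, 0.75],
    [0, 0, 0.75],
    [0, 0, 0]
  ],
  "hand": [1, 1, 1, 1, 1, 1, 1, 1, 1, 1]
}}

```text
time_s: 2.6
position: [0.6621, -0.084, 0.1188]
tool_rot: [[0.989, 0.147, -0.001], [0.147, -0.989, 0.0], [-0.001, -0.0, -1.0]]
ft_force: [-0.0, -0.6, -0.9]
grip_width: 0.0855
gripper_force: 0.0
```

```bash
cat > go.py <<'E'
import sys,numpy as np
from rig import observe
# usage: go.py x y z yaw : units left in tool axes
o=observe();R=o["tool_rot"];p=o["position"];T=np.array(list(map(float,sys.argv[1:4])))
yaw=np.degrees(np.arctan2(R[1,0],R[0,0]))
print("t",round(o["time_s"],2),"p",p.round(4),"yaw",yaw.round(2),"zaxis",R[:,2].round(4),"w",round(o["grip_width"],4),"gf",round(o["gripper_force"],1),"q6",o["q"][5].round(1),"ft",o["ft_force"].round(1))
print("units",(R.T@(T-p)/.04).round(3),"turn",round((yaw-float(sys.argv[4]))/6,2))
E
python3 go.py .6633 -.0845 .006 8.5
```

```text
t 2.6 p [ 0.6621 -0.084   0.1188] yaw 8.45 zaxis [-9.e-04  3.e-04 -1.e+00] w 0.0855 gf 0.0 q6 64.2 ft [-0.  -0.6 -0.9]
units [0.029 0.018 2.821] turn -0.01
```

Request:
{"fn": "drive_tool", "kwargs": {
  "offset": [
    [0.03, 0.02, 0.6],
    [0, 0, 0.6],
    [0, 0, 0.6],
    [0, 0, 0.5],
    [0, 0, 0.3],
    [0, 0, 0.2],
    [0, 0, 0],
    [0, 0, 0],
    [0, 0, 0],
    [0, 0, 0]
  ],
  "turn": [
    [0, 0, 0],
    [0, 0, 0],
    [0, 0, 0],
    [0, 0, 0],
    [0, 0, 0],
    [0, 0, 0],
    [0, 0, 0],
    [0, 0, 0],
    [0, 0, 0],
    [0, 0, 0]
  ],
  "hand": [1, 1, 1, 1, 1, 1, 1, 0, 0, 0]
}}

```text
time_s: 3.85
position: [0.6641, -0.0849, 0.0083]
tool_rot: [[0.989, 0.146, 0.002], [0.146, -0.989, -0.0], [0.002, 0.001, -1.0]]
ft_force: [-1.1, -0.5, 5.6]
grip_width: 0.0594
gripper_force: 44.9
```

Request:
{"fn": "drive_tool", "kwargs": {
  "offset": [
    [0, 0, 0],
    [0, 0, 0],
    [0, 0, 0],
    [0, 0, 0],
    [0, 0, -0.3],
    [0, 0, -0.6],
    [0, 0, -0.6],
    [0, 0, -0.6],
    [0, 0, 0],
    [0, 0, 0]
  ],
  "turn": [
    [0, 0, 0],
    [0, 0, 0],
    [0, 0, 0],
    [0, 0, 0],
    [0, 0, 0],
    [0, 0, 0],
    [0, 0, 0],
    [0, 0, 0],
    [0, 0, 0],
    [0, 0, 0]
  ],
  "hand": [0, 0, 0, 0, 0, 0, 0, 0, 0, 0]
}}

```text
time_s: 5.1
position: [0.663, -0.0846, 0.0903]
tool_rot: [[0.989, 0.146, -0.002], [0.146, -0.989, 0.001], [-0.002, -0.001, -1.0]]
ft_force: [-0.7, 0.9, -1.0]
grip_width: 0.0594
gripper_force: 44.4
```

```bash
python3 go.py .600 .286 .022 -3
python3 - <<'E'
from h import *
t=get_image("top");s=get_image("scene")
a=cv2.resize(t[130:260,200:380],None,fx=3,fy=3);b=cv2.resize(s[130:330,230:440],None,fx=2,fy=2)
cv2.imwrite("pics/g1.png",np.vstack([cv2.resize(a,(540,390))[:190],cv2.resize(b,(540,400))]))
# board top face corners from the scene crop cs.png
for p in((428,388),(290,448),(366,570),(505,505)): print((ray("scene",(p[0]/3.5+235-.36,p[1]/3.5+155-.36),.015)*1000).round(1))
E
```

```text
t 5.1 p [ 0.663  -0.0846  0.0903] yaw 8.4 zaxis [-1.8e-03  6.0e-04 -1.0e+00] w 0.0594 gf 44.4 q6 64.2 ft [-0.7  0.9 -1. ]
units [-0.202 -9.393  1.715] turn 1.9
[546.3 233.9  15. ]
[656.4 231.2  15. ]
[658.4 335.8  15. ]
[553.3 339.2  15. ]
```

View pics/g1.png

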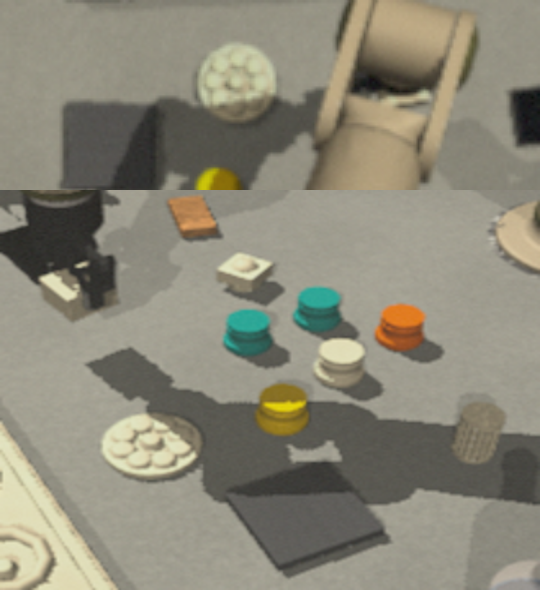

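The plinth is held (crop: scene lower half at (80,285), lifted). Carrying it to the board.

Request:
{"fn": "drive_tool", "kwargs": {
  "offset": [
    [-0.02, -0.94, 0],
    [-0.02, -0.94, 0],
    [-0.02, -0.94, 0],
    [-0.02, -0.94, 0],
    [-0.02, -0.94, 0],
    [-0.02, -0.94, 0],
    [-0.02, -0.94, 0],
    [-0.02, -0.94, 0],
    [-0.02, -0.94, 0],
    [-0.02, -0.94, 0]
  ],
  "turn": [
    [0, 0, 0],
    [0, 0, 0],
    [0, 0, 0],
    [0, 0, 0],
    [0, 0, 0],
    [0, 0, 0],
    [0, 0, 0],
    [0, 0, 0],
    [0, 0, 0],
    [0, 0, 0]
  ],
  "hand": [0, 0, 0, 0, 0, 0, 0, 0, 0, 0]
}}

```text
time_s: 6.45
position: [0.6001, 0.2872, 0.0903]
tool_rot: [[0.989, 0.146, -0.002], [0.146, -0.989, -0.001], [-0.002, 0.0, -1.0]]
ft_force: [-0.4, -0.0, -1.7]
grip_width: 0.0592
gripper_force: 44.3
```

Request:
{"fn": "drive_tool", "kwargs": {
  "offset": [
    [0, 0, 0],
    [0, 0, 0],
    [0, 0, 0],
    [0, 0, 0.4],
    [0, 0, 0.4],
    [0, 0, 0.3],
    [0, 0, 0],
    [0, 0, 0],
    [0, 0, 0],
    [0, 0, 0]
  ],
  "turn": [
    [0, 0, 0.65],
    [0, 0, 0.65],
    [0, 0, 0.6],
    [0, 0, 0],
    [0, 0, 0],
    [0, 0, 0],
    [0, 0, 0],
    [0, 0, 0],
    [0, 0, 0],
    [0, 0, 0]
  ],
  "hand": [0, 0, 0, 0, 0, 0, 0, 0, 0, 0]
}}

```text
time_s: 7.7
position: [0.6009, 0.2861, 0.0478]
tool_rot: [[0.999, -0.052, 0.001], [-0.052, -0.999, 0.0], [0.001, -0.0, -1.0]]
ft_force: [-0.7, -0.6, -2.1]
grip_width: 0.0589
gripper_force: 44.3
```

```bash
python3 go.py .601 .2855 .0243 -3
```

```text
t 7.7 p [0.6009 0.2861 0.0478] yaw -2.99 zaxis [ 8.e-04  2.e-04 -1.e+00] w 0.0589 gf 44.3 q6 108.3 ft [-0.7 -0.6 -2.1]
units [0.003 0.015 0.587] turn 0.0
```

Lower gently, look, then release.

Request:
{"fn": "drive_tool", "kwargs": {
  "offset": [
    [0, 0, 0.2],
    [0, 0, 0.15],
    [0, 0, 0.1],
    [0, 0, 0.08],
    [0, 0, 0.05],
    [0, 0, 0],
    [0, 0, 0],
    [0, 0, 0],
    [0, 0, 0],
    [0, 0, 0]
  ],
  "turn": [
    [0, 0, 0],
    [0, 0, 0],
    [0, 0, 0],
    [0, 0, 0],
    [0, 0, 0],
    [0, 0, 0],
    [0, 0, 0],
    [0, 0, 0],
    [0, 0, 0],
    [0, 0, 0]
  ],
  "hand": [0, 0, 0, 0, 0, 0, 0, 0, 0, 0]
}}

```text
time_s: 8.95
position: [0.6007, 0.2861, 0.0242]
tool_rot: [[0.999, -0.052, 0.0], [-0.052, -0.999, 0.0], [0.0, -0.0, -1.0]]
ft_force: [-0.3, -0.5, -2.3]
grip_width: 0.0596
gripper_force: 44.3
```

```bash
python3 go.py .601 .2855 .0243 -3
```

```text
t 8.95 p [0.6007 0.2861 0.0242] yaw -2.99 zaxis [ 0.  0. -1.] w 0.0596 gf 44.3 q6 108.3 ft [-0.3 -0.5 -2.3]
units [ 0.008  0.014 -0.003] turn 0.0
```

Request:
{"fn": "drive_tool", "kwargs": {
  "offset": [
    [0, 0, 0.03],
    [0, 0, 0.03],
    [0, 0, 0],
    [0, 0, 0],
    [0, 0, 0],
    [0, 0, 0],
    [0, 0, 0],
    [0, 0, 0],
    [0, 0, 0],
    [0, 0, 0]
  ],
  "turn": [
    [0, 0, 0],
    [0, 0, 0],
    [0, 0, 0],
    [0, 0, 0],
    [0, 0, 0],
    [0, 0, 0],
    [0, 0, 0],
    [0, 0, 0],
    [0, 0, 0],
    [0, 0, 0]
  ],
  "hand": [0, 0, 0, 0, 0, 0, 1, 1, 1, 1]
}}

```text
time_s: 10.2
position: [0.6007, 0.286, 0.0216]
tool_rot: [[0.999, -0.052, -0.0], [-0.052, -0.999, -0.0], [-0.0, 0.0, -1.0]]
ft_force: [-1.6, 0.2, 0.0]
grip_width: 0.0855
gripper_force: 0.0
```

Request:
{"fn": "drive_tool", "kwargs": {
  "offset": [
    [0, 0, 0],
    [0, 0, 0],
    [0, 0, -0.3],
    [0, 0, -0.8],
    [0, 0, -0.8],
    [0, 0, -0.8],
    [0, 0, 0],
    [0, 0, 0],
    [0, 0, 0],
    [0, 0, 0]
  ],
  "turn": [
    [0, 0, 0],
    [0, 0, 0],
    [0, 0, 0],
    [0, 0, 0],
    [0, 0, 0],
    [0, 0, 0],
    [0, 0, 0],
    [0, 0, 0],
    [0, 0, 0],
    [0, 0, 0]
  ],
  "hand": [1, 1, 1, 1, 1, 1, 1, 1, 1, 1]
}}

```text
time_s: 11.45
position: [0.6005, 0.286, 0.1289]
tool_rot: [[0.999, -0.052, -0.001], [-0.052, -0.999, -0.0], [-0.001, 0.0, -1.0]]
ft_force: [0.5, -0.6, -0.4]
grip_width: 0.0855
gripper_force: 0.0
```

```bash
python3 go.py .446 .1023 .13 -3
```

```text
t 11.45 p [0.6005 0.286  0.1289] yaw -2.99 zaxis [-1.4e-03 -4.0e-04 -1.0e+00] w 0.0855 gf 0.0 q6 108.3 ft [ 0.5 -0.6 -0.4]
units [-3.617  4.788 -0.019] turn 0.0
```

Request:
{"fn": "drive_tool", "kwargs": {
  "offset": [
    [-0.45, 0.6, 0],
    [-0.45, 0.6, 0],
    [-0.45, 0.6, 0],
    [-0.45, 0.6, 0],
    [-0.45, 0.6, 0],
    [-0.45, 0.6, 0],
    [-0.45, 0.6, 0],
    [-0.45, 0.6, 0],
    [0, 0, 0],
    [0, 0, 0]
  ],
  "turn": [
    [0, 0, 0],
    [0, 0, 0],
    [0, 0, 0],
    [0, 0, 0],
    [0, 0, 0],
    [0, 0, 0],
    [0, 0, 0],
    [0, 0, 0],
    [0, 0, 0],
    [0, 0, 0]
  ],
  "hand": [1, 1, 1, 1, 1, 1, 1, 1, 1, 1]
}}

```text
time_s: 12.7
position: [0.4474, 0.1021, 0.1298]
tool_rot: [[0.999, -0.052, 0.001], [-0.052, -0.999, 0.0], [0.001, -0.0, -1.0]]
ft_force: [1.1, 0.0, -0.2]
grip_width: 0.0857
gripper_force: 0.0
```

```bash
python3 go.py .446 .1023 .012 -3;  python3 - <<'E'
from h import *
t=get_image("top");s=get_image("scene")
cv2.imwrite("pics/t1.png",t);cv2.imwrite("pics/s1.png",s)
a=cv2.resize(t[140:240,190:350],None,fx=4,fy=4);b=cv2.resize(s[190:330,290:450],None,fx=2,fy=2)
cv2.imwrite("pics/p1.png",np.hstack([a,cv2.resize(b,(160,400))]) if 0 else a)
q=proj("scene",(.601,.286,.055));p=proj("top",(.601,.286,.055));print(p,q)
for n,i,c in(("top",t,p),("scene",s,q)):
  for lo in(150,170,190):
    u,cc=blob(i,c,lo,255,13 if n=="top" else 20);print(n,lo,u.round(1),rect(n,cc,.055))
E
```

```text
t 12.7 p [0.4474 0.1021 0.1298] yaw -3.0 zaxis [ 6.e-04  1.e-04 -1.e+00] w 0.0857 gf 0.0 q6 91.0 ft [ 1.1  0.  -0.2]
units [-0.037 -0.003  2.945] turn -0.0
[233.37998907 176.90727476] [350.19490323 280.21410604]
top 150 [233.3 177.6] [597.9 286.5  61.5  60.   88.7]
top 170 [233.2 177.6] [597.9 286.7  58.4  58.1  88.7]
top 190 [233.2 177.6] [597.7 286.9  55.1  54.9  88.7]
scene 150 [350.4 280.9] [601.1 286.9  60.9  61.3  87.2]
scene 170 [350.4 280.9] [601.1 286.8  59.5  60.1  87.2]
scene 190 [350.4 280.8] [601.1 286.7  58.3  58.9  87. ]
```

View pics/s1.png

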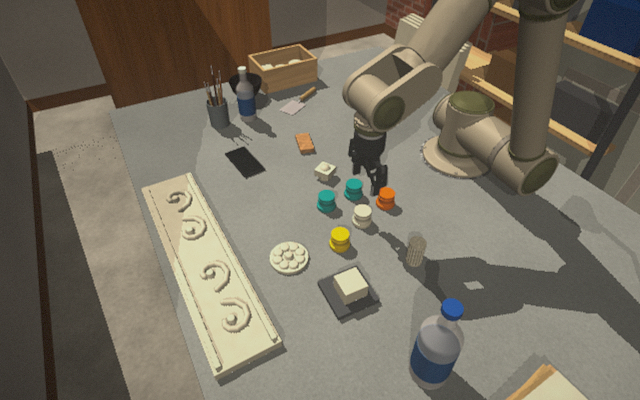

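The plinth sits centred on the board (scene (350,281)), square with it. Grasping the base.

Request:
{"fn": "drive_tool", "kwargs": {
  "offset": [
    [-0.03, 0, 0.6],
    [0, 0, 0.6],
    [0, 0, 0.6],
    [0, 0, 0.5],
    [0, 0, 0.4],
    [0, 0, 0.2],
    [0, 0, 0],
    [0, 0, 0],
    [0, 0, 0],
    [0, 0, 0]
  ],
  "turn": [
    [0, 0, 0],
    [0, 0, 0],
    [0, 0, 0],
    [0, 0, 0],
    [0, 0, 0],
    [0, 0, 0],
    [0, 0, 0],
    [0, 0, 0],
    [0, 0, 0],
    [0, 0, 0]
  ],
  "hand": [1, 1, 1, 1, 1, 1, 1, 0, 0, 0]
}}

```text
time_s: 14.05
position: [0.446, 0.1019, 0.0144]
tool_rot: [[0.999, -0.052, 0.001], [-0.052, -0.999, -0.0], [0.001, -0.0, -1.0]]
ft_force: [-1.3, 0.1, 5.5]
grip_width: 0.0475
gripper_force: 40.6
```

Request:
{"fn": "drive_tool", "kwargs": {
  "offset": [
    [0, 0, 0],
    [0, 0, 0],
    [0, 0, 0],
    [0, 0, 0],
    [0, 0, -0.3],
    [0, 0, -0.7],
    [0, 0, -0.8],
    [0, 0, -0.8],
    [0, 0, -0.6],
    [0, 0, 0]
  ],
  "turn": [
    [0, 0, 0],
    [0, 0, 0],
    [0, 0, 0],
    [0, 0, 0],
    [0, 0, 0],
    [0, 0, 0],
    [0, 0, 0],
    [0, 0, 0],
    [0, 0, 0],
    [0, 0, 0]
  ],
  "hand": [0, 0, 0, 0, 0, 0, 0, 0, 0, 0]
}}

```text
time_s: 15.3
position: [0.4463, 0.1019, 0.1435]
tool_rot: [[0.999, -0.052, 0.004], [-0.052, -0.999, -0.0], [0.004, -0.0, -1.0]]
ft_force: [0.6, 0.2, -0.9]
grip_width: 0.047
gripper_force: 41.4
```

```bash
python3 go.py .600 .2865 .13 -3
```

```text
t 15.3 p [0.4463 0.1019 0.1435] yaw -2.99 zaxis [ 4.1e-03 -2.0e-04 -1.0e+00] w 0.047 gf 41.4 q6 91.0 ft [ 0.6  0.2 -0.9]
units [ 3.595 -4.809  0.354] turn 0.0
```

Request:
{"fn": "drive_tool", "kwargs": {
  "offset": [
    [0.45, -0.6, 0],
    [0.45, -0.6, 0],
    [0.45, -0.6, 0],
    [0.45, -0.6, 0],
    [0.45, -0.6, 0],
    [0.45, -0.6, 0],
    [0.45, -0.6, 0],
    [0.45, -0.6, 0],
    [0, 0, 0],
    [0, 0, 0]
  ],
  "turn": [
    [0, 0, 0],
    [0, 0, 0],
    [0, 0, 0],
    [0, 0, 0],
    [0, 0, 0],
    [0, 0, 0],
    [0, 0, 0],
    [0, 0, 0],
    [0, 0, 0],
    [0, 0, 0]
  ],
  "hand": [0, 0, 0, 0, 0, 0, 0, 0, 0, 0]
}}

```text
time_s: 16.55
position: [0.5988, 0.2856, 0.1407]
tool_rot: [[0.999, -0.052, -0.002], [-0.052, -0.999, -0.001], [-0.002, 0.001, -1.0]]
ft_force: [-0.8, -0.0, -1.0]
grip_width: 0.0468
gripper_force: 41.6
```

Request:
{"fn": "drive_tool", "kwargs": {
  "offset": [
    [0, 0, 0.5],
    [0, 0, 0.5],
    [0, 0, 0.4],
    [0, 0, 0.2],
    [0, 0, 0.1],
    [0, 0, 0],
    [0, 0, 0],
    [0, 0, 0],
    [0, 0, 0],
    [0, 0, 0]
  ],
  "turn": [
    [0, 0, 0],
    [0, 0, 0],
    [0, 0, 0],
    [0, 0, 0],
    [0, 0, 0],
    [0, 0, 0],
    [0, 0, 0],
    [0, 0, 0],
    [0, 0, 0],
    [0, 0, 0]
  ],
  "hand": [0, 0, 0, 0, 0, 0, 0, 0, 0, 0]
}}

```text
time_s: 17.8
position: [0.5995, 0.2861, 0.0738]
tool_rot: [[0.999, -0.052, 0.0], [-0.052, -0.999, -0.0], [0.0, 0.0, -1.0]]
ft_force: [-0.4, 0.2, -0.2]
grip_width: 0.047
gripper_force: 41.6
```

```bash
python3 go.py .600 .2865 .069 -3;python3 - <<'E'
from h import *
s=get_image("scene");cv2.imwrite("pics/s2.png",cv2.resize(s[180:330,280:430],None,fx=4,fy=4))
E
```

```text
t 17.8 p [0.5995 0.2861 0.0738] yaw -2.99 zaxis [ 1.e-04 -0.e+00 -1.e+00] w 0.047 gf 41.6 q6 108.3 ft [-0.4  0.2 -0.2]
units [ 0.012 -0.01   0.12 ] turn 0.0
```

View pics/s2.png

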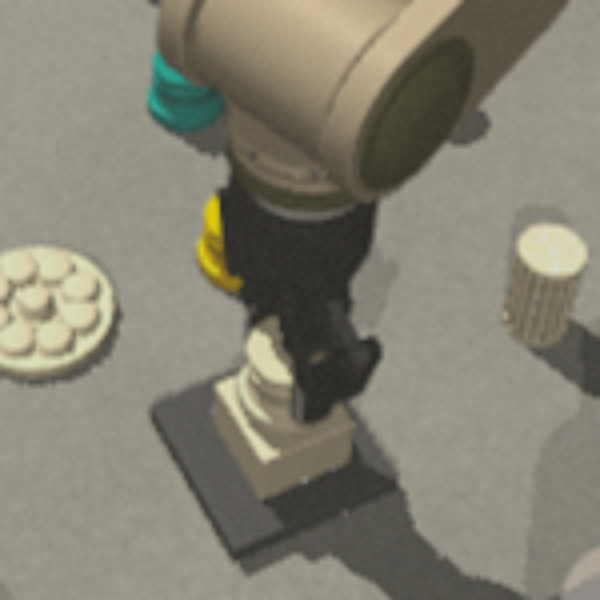

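The base is held upright over the plinth (crop (275,390)), well centred. Lower and release.

Request:
{"fn": "drive_tool", "kwargs": {
  "offset": [
    [0, 0, 0.05],
    [0, 0, 0.05],
    [0, 0, 0.03],
    [0, 0, 0.02],
    [0, 0, 0],
    [0, 0, 0],
    [0, 0, 0],
    [0, 0, 0],
    [0, 0, 0],
    [0, 0, 0]
  ],
  "turn": [
    [0, 0, 0],
    [0, 0, 0],
    [0, 0, 0],
    [0, 0, 0],
    [0, 0, 0],
    [0, 0, 0],
    [0, 0, 0],
    [0, 0, 0],
    [0, 0, 0],
    [0, 0, 0]
  ],
  "hand": [0, 0, 0, 0, 0, 0, 0, 1, 1, 1]
}}

```text
time_s: 19.1
position: [0.5995, 0.2861, 0.0675]
tool_rot: [[0.999, -0.052, -0.0], [-0.052, -0.999, -0.0], [-0.0, 0.0, -1.0]]
ft_force: [0.3, 0.7, 0.1]
grip_width: 0.0855
gripper_force: 0.0
```

Request:
{"fn": "drive_tool", "kwargs": {
  "offset": [
    [0, 0, 0],
    [0, 0, 0],
    [0, 0, 0],
    [0, 0, -0.3],
    [0, 0, -0.8],
    [0, 0, -0.8],
    [0, 0, -0.8],
    [0, 0, 0],
    [0, 0, 0],
    [0, 0, 0]
  ],
  "turn": [
    [0, 0, 0],
    [0, 0, 0],
    [0, 0, 0],
    [0, 0, 0],
    [0, 0, 0],
    [0, 0, 0],
    [0, 0, 0],
    [0, 0, 0],
    [0, 0, 0],
    [0, 0, 0]
  ],
  "hand": [1, 1, 1, 1, 1, 1, 1, 1, 1, 1]
}}

```text
time_s: 20.35
position: [0.5991, 0.286, 0.1747]
tool_rot: [[0.999, -0.052, -0.002], [-0.052, -0.999, -0.001], [-0.002, 0.001, -1.0]]
ft_force: [-0.5, 0.4, 0.2]
grip_width: 0.0852
gripper_force: 0.0
```

```bash
python3 go.py .402 .2797 .165 -3
```

```text
t 20.35 p [0.5991 0.286  0.1747] yaw -3.0 zaxis [-2.e-03 -5.e-04 -1.e+00] w 0.0852 gf 0.0 q6 108.3 ft [-0.5  0.4  0.2]
units [-4.913  0.415  0.251] turn 0.0
```

Request:
{"fn": "drive_tool", "kwargs": {
  "offset": [
    [-0.61, 0.05, 0],
    [-0.61, 0.05, 0],
    [-0.61, 0.05, 0],
    [-0.61, 0.05, 0],
    [-0.61, 0.05, 0],
    [-0.61, 0.05, 0],
    [-0.61, 0.05, 0],
    [-0.61, 0.05, 0],
    [0, 0, 0],
    [0, 0, 0]
  ],
  "turn": [
    [0, 0, 0],
    [0, 0, 0],
    [0, 0, 0],
    [0, 0, 0],
    [0, 0, 0],
    [0, 0, 0],
    [0, 0, 0],
    [0, 0, 0],
    [0, 0, 0],
    [0, 0, 0]
  ],
  "hand": [1, 1, 1, 1, 1, 1, 1, 1, 1, 1]
}}

```text
time_s: 21.6
position: [0.4044, 0.2804, 0.1756]
tool_rot: [[0.999, -0.052, 0.0], [-0.052, -0.999, -0.0], [0.0, 0.0, -1.0]]
ft_force: [0.4, -0.2, -0.8]
grip_width: 0.0854
gripper_force: 0.0
```

```bash
python3 go.py .402 .2797 .022 -3;python3 - <<'E'
from h import *
t=get_image("top");s=get_image("scene");cv2.imwrite("pics/s3.png",s);cv2.imwrite("pics/t3.png",t)
P=(.5997,.2865,.101);p=proj("top",P);q=proj("scene",P);print(p,q)
for n,i,c in(("top",t,p),("scene",s,q)):
  for lo in(185,195,205):
    u,cc=blob(i,c,lo,255,12 if n=="top" else 10);print(n,lo,u.round(1),rect(n,cc,.101))
cv2.imwrite("pics/c3.png",np.hstack([cv2.resize(s[230:330,300:400],(400,400)),cv2.resize(t[150:200,210:260],(400,400))]))
E
```

```text
t 21.6 p [0.4044 0.2804 0.1756] yaw -3.0 zaxis [ 2.e-04 -0.e+00 -1.e+00] w 0.0854 gf 0.0 q6 113.9 ft [ 0.4 -0.2 -0.8]
units [-0.06  0.02  3.84] turn 0.0
[230.65827753 175.8554888 ] [351.92999982 267.90546224]
top 185 [231.2 175.6] [598.2 280.   57.   43.4  88. ]
top 195 [230.4 176. ] [598.1 287.2  40.5  41.   85.3]
top 205 [228.5 171.6] [614.5 292.8  18.5   4.5  88.7]
scene 185 [351.4 268. ] [601.8 285.2  46.7  42.5  57. ]
scene 195 [351.5 268. ] [601.6 285.4  46.1  42.   57. ]
scene 205 [351.5 268. ] [601.6 285.8  45.3  41.7  57. ]
```

View pics/c3.png

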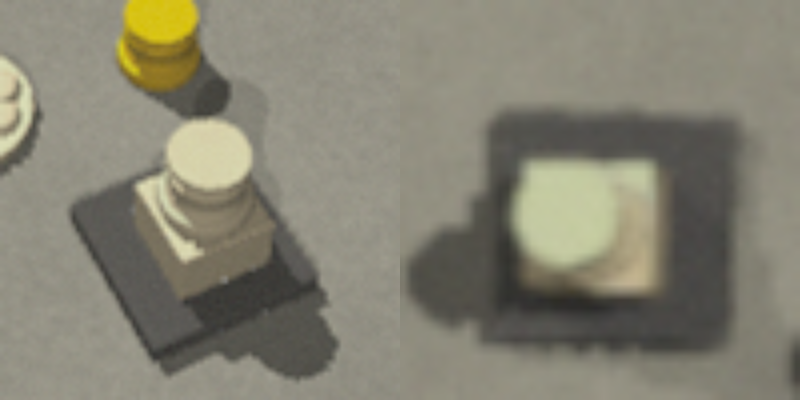

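The base stands upright on the plinth, top at scene (351.5,268), measured centre (0.600, 0.286). Now the shaft.

Request:
{"fn": "drive_tool", "kwargs": {
  "offset": [
    [-0.06, 0.02, 0.8],
    [0, 0, 0.8],
    [0, 0, 0.8],
    [0, 0, 0.7],
    [0, 0, 0.5],
    [0, 0, 0.24],
    [0, 0, 0],
    [0, 0, 0],
    [0, 0, 0],
    [0, 0, 0]
  ],
  "turn": [
    [0, 0, 0],
    [0, 0, 0],
    [0, 0, 0],
    [0, 0, 0],
    [0, 0, 0],
    [0, 0, 0],
    [0, 0, 0],
    [0, 0, 0],
    [0, 0, 0],
    [0, 0, 0]
  ],
  "hand": [1, 1, 1, 1, 1, 1, 1, 0, 0, 0]
}}

```text
time_s: 22.95
position: [0.4016, 0.2798, 0.0228]
tool_rot: [[0.999, -0.052, 0.001], [-0.052, -0.999, 0.0], [0.001, -0.0, -1.0]]
ft_force: [-0.0, -0.6, 4.6]
grip_width: 0.0412
gripper_force: 40.0
```

Request:
{"fn": "drive_tool", "kwargs": {
  "offset": [
    [0, 0, 0],
    [0, 0, 0],
    [0, 0, 0],
    [0, 0, -0.4],
    [0, 0, -0.8],
    [0, 0, -0.8],
    [0, 0, -0.8],
    [0, 0, -0.8],
    [0, 0, -0.4],
    [0, 0, 0]
  ],
  "turn": [
    [0, 0, 0],
    [0, 0, 0],
    [0, 0, 0],
    [0, 0, 0],
    [0, 0, 0],
    [0, 0, 0],
    [0, 0, 0],
    [0, 0, 0],
    [0, 0, 0],
    [0, 0, 0]
  ],
  "hand": [0, 0, 0, 0, 0, 0, 0, 0, 0, 0]
}}

```text
time_s: 24.2
position: [0.4015, 0.2798, 0.183]
tool_rot: [[0.999, -0.052, 0.002], [-0.052, -0.999, 0.001], [0.002, -0.001, -1.0]]
ft_force: [-0.9, 0.7, -1.2]
grip_width: 0.0411
gripper_force: 40.6
```

```bash
python3 go.py .5998 .2862 .165 -3
```

```text
t 24.2 p [0.4015 0.2798 0.183 ] yaw -2.99 zaxis [ 2.1e-03  9.0e-04 -1.0e+00] w 0.0411 gf 40.6 q6 114.0 ft [-0.9  0.7 -1.2]
units [ 4.94  -0.418  0.46 ] turn 0.0
```

Request:
{"fn": "drive_tool", "kwargs": {
  "offset": [
    [0.55, -0.05, 0],
    [0.55, -0.05, 0],
    [0.55, -0.05, 0],
    [0.55, -0.05, 0],
    [0.55, -0.05, 0],
    [0.55, -0.05, 0],
    [0.55, -0.05, 0],
    [0.55, -0.03, 0],
    [0.54, -0.03, 0],
    [0, 0, 0]
  ],
  "turn": [
    [0, 0, 0],
    [0, 0, 0],
    [0, 0, 0],
    [0, 0, 0],
    [0, 0, 0],
    [0, 0, 0],
    [0, 0, 0],
    [0, 0, 0],
    [0, 0, 0],
    [0, 0, 0]
  ],
  "hand": [0, 0, 0, 0, 0, 0, 0, 0, 0, 0]
}}

```text
time_s: 25.45
position: [0.5999, 0.2853, 0.18]
tool_rot: [[0.999, -0.053, -0.002], [-0.053, -0.999, -0.001], [-0.002, 0.001, -1.0]]
ft_force: [-0.7, -0.2, -1.0]
grip_width: 0.0413
gripper_force: 40.6
```

Request:
{"fn": "drive_tool", "kwargs": {
  "offset": [
    [0, 0, 0.5],
    [0, 0, 0.4],
    [0, 0, 0.2],
    [0, 0, 0.15],
    [0, 0, 0.1],
    [0, 0, 0],
    [0, 0, 0],
    [0, 0, 0],
    [0, 0, 0],
    [0, 0, 0]
  ],
  "turn": [
    [0, 0, 0],
    [0, 0, 0],
    [0, 0, 0],
    [0, 0, 0],
    [0, 0, 0],
    [0, 0, 0],
    [0, 0, 0],
    [0, 0, 0],
    [0, 0, 0],
    [0, 0, 0]
  ],
  "hand": [0, 0, 0, 0, 0, 0, 0, 0, 0, 0]
}}

```text
time_s: 26.7
position: [0.5995, 0.2857, 0.1282]
tool_rot: [[0.999, -0.052, 0.0], [-0.052, -0.999, 0.0], [0.0, -0.0, -1.0]]
ft_force: [-1.4, 0.7, -1.1]
grip_width: 0.0412
gripper_force: 40.6
```

```bash
python3 go.py .5998 .2862 .1233 -3;python3 - <<'E'
from h import *
s=get_image("scene");cv2.imwrite("pics/s4.png",cv2.resize(s[200:330,290:420],None,fx=4,fy=4))
E
```

```text
t 26.7 p [0.5995 0.2857 0.1282] yaw -3.0 zaxis [ 1.e-04  0.e+00 -1.e+00] w 0.0412 gf 40.6 q6 108.3 ft [-1.4  0.7 -1.1]
units [ 0.007 -0.012  0.122] turn 0.0
```

View pics/s4.png

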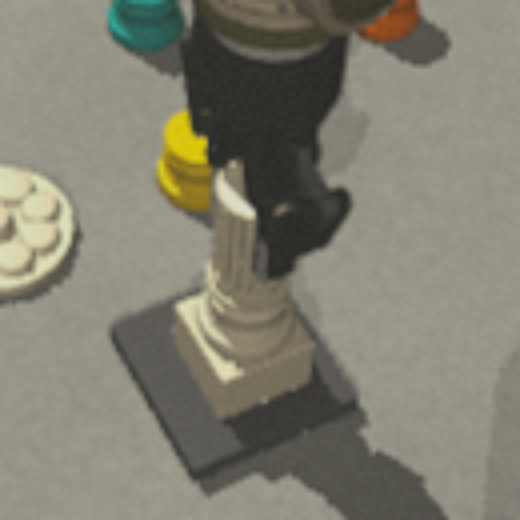

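The shaft is upright and centred over the base (crop (240,270)). Lower and release.

Request:
{"fn": "drive_tool", "kwargs": {
  "offset": [
    [0, -0.01, 0.05],
    [0, 0, 0.04],
    [0, 0, 0.03],
    [0, 0, 0.02],
    [0, 0, 0],
    [0, 0, 0],
    [0, 0, 0],
    [0, 0, 0],
    [0, 0, 0],
    [0, 0, 0]
  ],
  "turn": [
    [0, 0, 0],
    [0, 0, 0],
    [0, 0, 0],
    [0, 0, 0],
    [0, 0, 0],
    [0, 0, 0],
    [0, 0, 0],
    [0, 0, 0],
    [0, 0, 0],
    [0, 0, 0]
  ],
  "hand": [0, 0, 0, 0, 0, 0, 0, 1, 1, 1]
}}

```text
time_s: 28.0
position: [0.5995, 0.2861, 0.1223]
tool_rot: [[0.999, -0.052, -0.0], [-0.052, -0.999, -0.0], [-0.0, 0.0, -1.0]]
ft_force: [-0.7, -0.1, 0.2]
grip_width: 0.0854
gripper_force: 0.0
```

Request:
{"fn": "drive_tool", "kwargs": {
  "offset": [
    [0, 0, 0],
    [0, 0, 0],
    [0, 0, 0],
    [0, 0, -0.3],
    [0, 0, -0.7],
    [0, 0, -0.8],
    [0, 0, -0.7],
    [0, 0, 0],
    [0, 0, 0],
    [0, 0, 0]
  ],
  "turn": [
    [0, 0, 0],
    [0, 0, 0],
    [0, 0, 0],
    [0, 0, 0],
    [0, 0, 0],
    [0, 0, 0],
    [0, 0, 0],
    [0, 0, 0],
    [0, 0, 0],
    [0, 0, 0]
  ],
  "hand": [1, 1, 1, 1, 1, 1, 1, 1, 1, 1]
}}

```text
time_s: 29.25
position: [0.5992, 0.286, 0.2214]
tool_rot: [[0.999, -0.052, -0.002], [-0.052, -0.999, -0.001], [-0.002, 0.001, -1.0]]
ft_force: [0.2, 0.6, 0.1]
grip_width: 0.0852
gripper_force: 0.0
```

```bash
python3 go.py .4402 -.116 .15 29
```

```text
t 29.25 p [0.5992 0.286  0.2214] yaw -3.0 zaxis [-2.e-03 -6.e-04 -1.e+00] w 0.0852 gf 0.0 q6 108.3 ft [0.2 0.6 0.1]
units [-3.44  10.243  1.799] turn -5.33
```

Request:
{"fn": "drive_tool", "kwargs": {
  "offset": [
    [-0.29, 0.86, 0],
    [-0.29, 0.86, 0],
    [-0.29, 0.86, 0],
    [-0.29, 0.86, 0],
    [-0.29, 0.86, 0],
    [-0.29, 0.86, 0],
    [-0.29, 0.86, 0],
    [-0.29, 0.86, 0],
    [-0.29, 0.86, 0],
    [-0.29, 0.86, 0]
  ],
  "turn": [
    [0, 0, 0],
    [0, 0, 0],
    [0, 0, 0],
    [0, 0, 0],
    [0, 0, 0],
    [0, 0, 0],
    [0, 0, 0],
    [0, 0, 0],
    [0, 0, 0],
    [0, 0, 0]
  ],
  "hand": [1, 1, 1, 1, 1, 1, 1, 1, 1, 1]
}}

```text
time_s: 30.5
position: [0.4649, -0.0523, 0.222]
tool_rot: [[0.999, -0.052, -0.001], [-0.052, -0.999, 0.0], [-0.001, -0.0, -1.0]]
ft_force: [1.2, -0.0, 0.5]
grip_width: 0.0849
gripper_force: 0.0
```

Request:
{"fn": "drive_tool", "kwargs": {
  "offset": [
    [-0.27, 0.82, 0],
    [-0.27, 0.82, 0],
    [0, 0, 0.3],
    [0, 0, 0.3],
    [0, 0, 0.3],
    [0, 0, 0.3],
    [0, 0, 0.3],
    [0, 0, 0.3],
    [0, 0, 0],
    [0, 0, 0]
  ],
  "turn": [
    [0, 0, 0],
    [0, 0, 0],
    [0, 0, -0.9],
    [0, 0, -0.9],
    [0, 0, -0.9],
    [0, 0, -0.9],
    [0, 0, -0.9],
    [0, 0, -0.83],
    [0, 0, 0],
    [0, 0, 0]
  ],
  "hand": [1, 1, 1, 1, 1, 1, 1, 1, 1, 1]
}}

```text
time_s: 31.75
position: [0.4408, -0.1158, 0.1507]
tool_rot: [[0.876, 0.483, 0.0], [0.483, -0.876, -0.0], [0.0, 0.0, -1.0]]
ft_force: [-0.3, 0.3, 1.3]
grip_width: 0.0855
gripper_force: 0.0
```

```bash
python3 go.py .4402 -.116 .006 29;python3 - <<'E'
from h import *
t=get_image("top");s=get_image("scene");cv2.imwrite("pics/s5.png",s)
P=(.5997,.2862,.171);p=proj("top",P);q=proj("scene",P);print(p,q)
for n,i,c in(("top",t,p),("scene",s,q)):
  for lo in(190,198,205):
    u,cc=blob(i,c,lo,255,12);print(n,lo,u.round(1),rect(n,cc,.171))
cv2.imwrite("pics/c5.png",np.hstack([cv2.resize(s[200:330,300:430],(400,400)),cv2.resize(s[110:210,280:380],(400,400))]))
E
```

```text
t 31.75 p [ 0.4408 -0.1158  0.1507] yaw 28.89 zaxis [ 1.e-04 -1.e-04 -1.e+00] w 0.0855 gf 0.0 q6 31.5 ft [-0.3  0.3  1.3]
units [-1.600e-02 -3.000e-03  3.619e+00] turn -0.02
[226.49884807 173.55188139] [353.74112235 247.50639045]
top 190 [226.  173.7] [599.4 287.4  36.1  37.8  25.5]
top 198 [226.  173.7] [599.7 287.6  34.7  35.1  59.6]
top 205 [225.4 173.5] [600.9 289.9  25.6  32.6  35.6]
scene 190 [353.4 247.9] [600.8 286.3  40.5  40.7  23.1]
scene 198 [353.4 247.9] [600.8 286.4  39.8  40.3  22.9]
scene 205 [353.4 247.9] [600.9 286.3  39.   39.9  25.1]
```

View pics/c5.png

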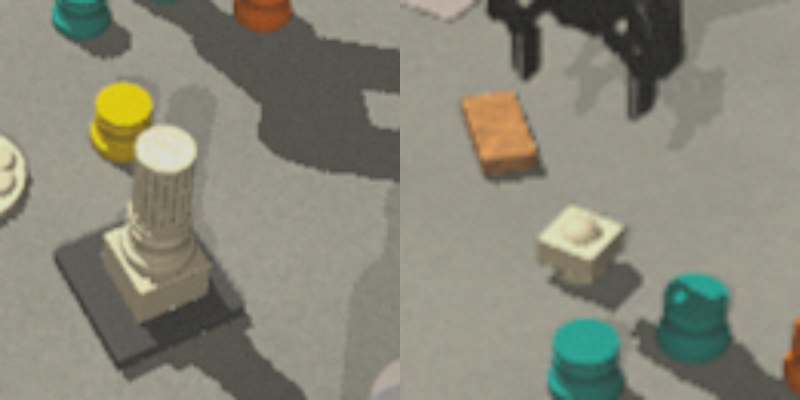

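The shaft stands at (0.600, 0.2865), upright. Now the capital, with the gripper above it and square.

Request:
{"fn": "drive_tool", "kwargs": {
  "offset": [
    [-0.02, 0, 0.8],
    [0, 0, 0.8],
    [0, 0, 0.8],
    [0, 0, 0.6],
    [0, 0, 0.4],
    [0, 0, 0.2],
    [0, 0, 0],
    [0, 0, 0],
    [0, 0, 0],
    [0, 0, 0]
  ],
  "turn": [
    [0, 0, 0],
    [0, 0, 0],
    [0, 0, 0],
    [0, 0, 0],
    [0, 0, 0],
    [0, 0, 0],
    [0, 0, 0],
    [0, 0, 0],
    [0, 0, 0],
    [0, 0, 0]
  ],
  "hand": [1, 1, 1, 1, 1, 1, 1, 0, 0, 0]
}}

```text
time_s: 33.1
position: [0.4403, -0.1163, 0.0072]
tool_rot: [[0.875, 0.485, 0.001], [0.485, -0.875, -0.001], [0.001, 0.001, -1.0]]
ft_force: [-1.9, 0.3, 5.0]
grip_width: 0.0494
gripper_force: 41.7
```

Request:
{"fn": "drive_tool", "kwargs": {
  "offset": [
    [0, 0, 0],
    [0, 0, 0],
    [0, 0, 0],
    [0, 0, -0.4],
    [0, 0, -0.9],
    [0, 0, -1],
    [0, 0, -1],
    [0, 0, -1],
    [0, 0, -1],
    [0, 0, -0.3]
  ],
  "turn": [
    [0, 0, 0],
    [0, 0, 0],
    [0, 0, 0],
    [0, 0, 0],
    [0, 0, 0],
    [0, 0, 0],
    [0, 0, 0],
    [0, 0, 0],
    [0, 0, 0],
    [0, 0, 0]
  ],
  "hand": [0, 0, 0, 0, 0, 0, 0, 0, 0, 0]
}}

```text
time_s: 34.35
position: [0.4404, -0.1163, 0.2326]
tool_rot: [[0.875, 0.485, 0.004], [0.485, -0.875, -0.002], [0.002, 0.004, -1.0]]
ft_force: [-0.0, 0.3, -2.0]
grip_width: 0.0492
gripper_force: 41.7
```

Request:
{"fn": "drive_tool", "kwargs": {
  "offset": [
    [0, 0, 0],
    [0, 0, 0],
    [0, 0, 0],
    [0, 0, 0],
    [0, 0, 0],
    [0, 0, 0],
    [0, 0, 0],
    [0, 0, 0],
    [0, 0, 0],
    [0, 0, 0]
  ],
  "turn": [
    [0, 0, 0.9],
    [0, 0, 0.9],
    [0, 0, 0.9],
    [0, 0, 0.9],
    [0, 0, 0.9],
    [0, 0, 0.82],
    [0, 0, 0],
    [0, 0, 0],
    [0, 0, 0],
    [0, 0, 0]
  ],
  "hand": [0, 0, 0, 0, 0, 0, 0, 0, 0, 0]
}}

```text
time_s: 35.6
position: [0.44, -0.1161, 0.2305]
tool_rot: [[0.999, -0.051, -0.0], [-0.051, -0.999, 0.0], [-0.0, -0.0, -1.0]]
ft_force: [0.2, 0.7, -1.2]
grip_width: 0.0496
gripper_force: 41.7
```

```bash
python3 go.py .600 .2865 .22 -3
```

```text
t 35.6 p [ 0.44   -0.1161  0.2305] yaw -2.91 zaxis [-0.  0. -1.] w 0.0496 gf 41.7 q6 63.2 ft [ 0.2  0.7 -1.2]
units [  3.485 -10.255   0.262] turn 0.02
```

Request:
{"fn": "drive_tool", "kwargs": {
  "offset": [
    [0.29, -0.85, 0],
    [0.29, -0.85, 0],
    [0.29, -0.85, 0],
    [0.29, -0.85, 0],
    [0.29, -0.85, 0],
    [0.29, -0.85, 0],
    [0.29, -0.85, 0],
    [0.29, -0.85, 0],
    [0.29, -0.85, 0],
    [0.29, -0.85, 0]
  ],
  "turn": [
    [0, 0, 0],
    [0, 0, 0],
    [0, 0, 0],
    [0, 0, 0],
    [0, 0, 0],
    [0, 0, 0],
    [0, 0, 0],
    [0, 0, 0],
    [0, 0, 0],
    [0, 0, 0]
  ],
  "hand": [0, 0, 0, 0, 0, 0, 0, 0, 0, 0]
}}

```text
time_s: 36.85
position: [0.5736, 0.2187, 0.2304]
tool_rot: [[0.999, -0.051, -0.0], [-0.051, -0.999, -0.0], [-0.0, 0.0, -1.0]]
ft_force: [0.9, -0.5, -0.5]
grip_width: 0.0492
gripper_force: 41.8
```

Request:
{"fn": "drive_tool", "kwargs": {
  "offset": [
    [0.29, -0.88, 0],
    [0.29, -0.87, 0],
    [0, 0, 0],
    [0, 0, 0.3],
    [0, 0, 0.3],
    [0, 0, 0.2],
    [0, 0, 0.1],
    [0, 0, 0],
    [0, 0, 0],
    [0, 0, 0]
  ],
  "turn": [
    [0, 0, 0],
    [0, 0, 0],
    [0, 0, 0],
    [0, 0, 0],
    [0, 0, 0],
    [0, 0, 0],
    [0, 0, 0],
    [0, 0, 0],
    [0, 0, 0],
    [0, 0, 0]
  ],
  "hand": [0, 0, 0, 0, 0, 0, 0, 0, 0, 0]
}}

```text
time_s: 38.1
position: [0.6001, 0.2863, 0.1949]
tool_rot: [[0.999, -0.051, 0.001], [-0.051, -0.999, 0.0], [0.001, -0.0, -1.0]]
ft_force: [-0.9, 0.7, -0.7]
grip_width: 0.0493
gripper_force: 41.8
```

```bash
python3 go.py .600 .2865 .178 -3
```

```text
t 38.1 p [0.6001 0.2863 0.1949] yaw -2.93 zaxis [ 6.e-04  1.e-04 -1.e+00] w 0.0493 gf 41.8 q6 108.3 ft [-0.9  0.7 -0.7]
units [-0.003 -0.006  0.421] turn 0.01
```

Request:
{"fn": "drive_tool", "kwargs": {
  "offset": [
    [0, 0, 0.15],
    [0, 0, 0.1],
    [0, 0, 0.08],
    [0, 0, 0.05],
    [0, 0, 0.04],
    [0, 0, 0],
    [0, 0, 0],
    [0, 0, 0],
    [0, 0, 0],
    [0, 0, 0]
  ],
  "turn": [
    [0, 0, 0],
    [0, 0, 0],
    [0, 0, 0],
    [0, 0, 0],
    [0, 0, 0],
    [0, 0, 0],
    [0, 0, 0],
    [0, 0, 0],
    [0, 0, 0],
    [0, 0, 0]
  ],
  "hand": [0, 0, 0, 0, 0, 0, 0, 0, 0, 0]
}}

```text
time_s: 39.35
position: [0.6001, 0.2863, 0.1783]
tool_rot: [[0.999, -0.051, 0.001], [-0.051, -0.999, 0.0], [0.001, -0.0, -1.0]]
ft_force: [-1.2, 0.1, 5.0]
grip_width: 0.0497
gripper_force: 42.4
```

```bash
python3 go.py .600 .2865 .178 -3;python3 - <<'E'
from h import *
s=get_image("scene");cv2.imwrite("pics/s6.png",cv2.resize(s[190:330,290:430],None,fx=4,fy=4))
E
```

```text
t 39.35 p [0.6001 0.2863 0.1783] yaw -2.93 zaxis [ 7.e-04  1.e-04 -1.e+00] w 0.0497 gf 42.4 q6 108.3 ft [-1.2  0.1  5. ]
units [-0.003 -0.006  0.006] turn 0.01
```

View pics/s6.png

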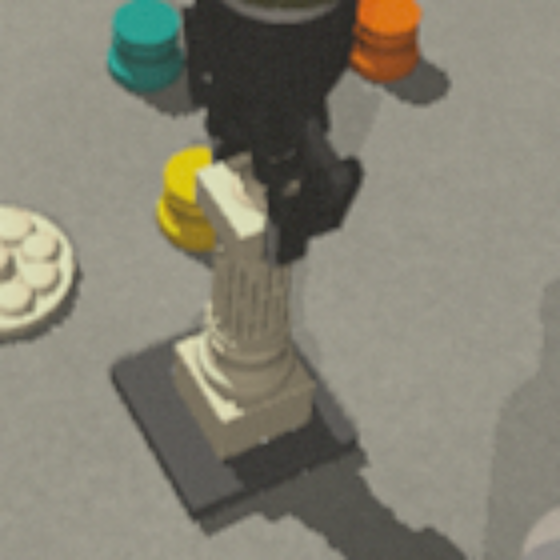

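The capital is on the shaft with about 5 N contact, square with the plinth (crop (240,205)). Release and retreat straight up.

Request:
{"fn": "drive_tool", "kwargs": {
  "offset": [
    [0, 0, 0],
    [0, 0, 0],
    [0, 0, 0],
    [0, 0, 0],
    [0, 0, 0],
    [0, 0, 0],
    [0, 0, -0.2],
    [0, 0, -0.5],
    [0, 0, -0.7],
    [0, 0, -0.7]
  ],
  "turn": [
    [0, 0, 0],
    [0, 0, 0],
    [0, 0, 0],
    [0, 0, 0],
    [0, 0, 0],
    [0, 0, 0],
    [0, 0, 0],
    [0, 0, 0],
    [0, 0, 0],
    [0, 0, 0]
  ],
  "hand": [1, 1, 1, 1, 1, 1, 1, 1, 1, 1]
}}

```text
time_s: 40.65
position: [0.5999, 0.2862, 0.2633]
tool_rot: [[0.999, -0.051, 0.0], [-0.051, -0.999, 0.0], [0.0, -0.0, -1.0]]
ft_force: [0.6, 0.5, -0.0]
grip_width: 0.0855
gripper_force: 0.0
```

Request:
{"fn": "drive_tool", "kwargs": {
  "offset": [
    [0, 0, -0.5],
    [-0.7, 0.6, 0],
    [-0.7, 0.6, 0],
    [-0.7, 0.6, 0],
    [-0.7, 0.6, 0],
    [-0.7, 0.6, 0],
    [0, 0, 0],
    [0, 0, 0],
    [0, 0, 0],
    [0, 0, 0]
  ],
  "turn": [
    [0, 0, 0],
    [0, 0, 0],
    [0, 0, 0],
    [0, 0, 0],
    [0, 0, 0],
    [0, 0, 0],
    [0, 0, 0],
    [0, 0, 0],
    [0, 0, 0],
    [0, 0, 0]
  ],
  "hand": [1, 1, 1, 1, 1, 1, 1, 1, 1, 1]
}}

```text
time_s: 41.9
position: [0.4544, 0.1738, 0.2815]
tool_rot: [[0.999, -0.051, -0.0], [-0.051, -0.999, -0.0], [-0.0, 0.0, -1.0]]
ft_force: [0.6, 0.9, 0.2]
grip_width: 0.086
gripper_force: 0.0
```

Run:
```python
from h import *
t=get_image("top");s=get_image("scene")
P=(.600,.2865,.207);p=proj("top",P);q=proj("scene",P);print(p,q)
for n,i,c in(("top",t,p),("scene",s,q)):
  for lo in(170,190):
    u,cc=blob(i,c,lo,255,12);print(n,lo,u.round(1),rect(n,cc,.207))
cv2.imwrite("pics/c7.png",np.hstack([cv2.resize(s[200:330,300:430],(400,400)),cv2.resize(t[145:205,200:260],(400,400))]))
```

```text
[224.06934197 172.19578594] [354.74627914 236.33324719]
top 170 [223.6 172.7] [599.7 288.3  50.9  48.9  88.7]
top 190 [223.6 172.8] [599.  287.9  46.7  45.1  88.7]
scene 170 [353.7 236.3] [601.3 285.2  59.   51.3  70. ]
scene 190 [353.7 236.4] [601.4 285.5  57.6  50.8  70.1]
```

View pics/c7.png

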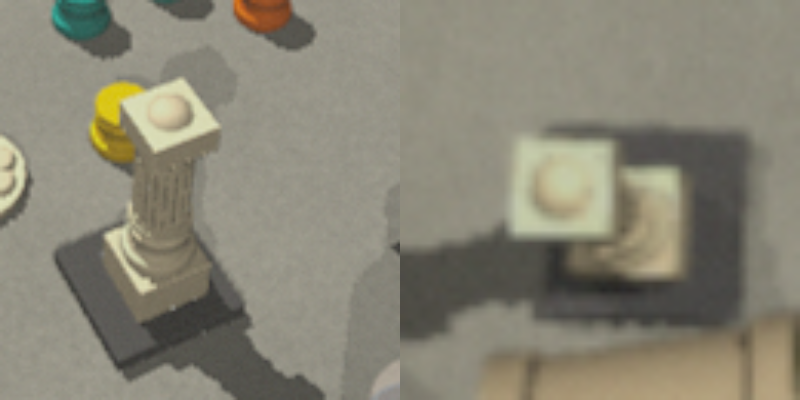

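The column stands complete: the capital is at scene (354,236), centred at (0.600, 0.287) and square with the plinth, and the arm is clear. Handing in.

```bash
python3 -c "
from rig import env
print(env.close_job())"
```

```text
the job is handed in; nothing more can be done
None
```

The four-section column is stacked on the board and handed in at about 42 s. The last pictures show it upright, centred and square with the arm clear; the hand-in gave no verdict.

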